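# Strip the T-slot test rail and pack the modules in two layers

### The arm

A 6-joint arm with a two-finger parallel gripper is mounted at the origin on the work surface. World frame = base frame: x ahead of the robot, y to its left, z up, the work surface at z = 0. Lengths are in mm, angles in rad, forces in N, time in s.
With the tool pointing down it reaches from about 250 to 775 mm from the base axis. Payload 4 kg.
Tool frame: the origin (TCP) lies between the finger pads; the fingertips stand 11 mm ahead of it and the grasp point (between the pads) lies 8 mm behind it (ctrl.tips_ahead is the distance from the TCP to the fingertips, in mm); y points along the fingers, z is the direction in which the jaws open and shut, and the axes are right-handed (so a half turn about y gives the same grasp; the last joint's range is limited). The gripper opens to 85 mm and grips with 20 to 120 N. Pads are 22 mm wide; open, the fingers measure 114 mm over their backs; the gripper's body (76 mm by 85 mm) begins 54 mm behind the grasp point. The pads swing forward as they close: fully open they stand 13 mm farther back than shut.
Start: joints at [1.07, 0.087, 1.371, -0, 1.684, -0.103], TCP at [213.075, 507.066, 242.341] pointing down, gripper open.
Joint ranges: [-3.1, 3.1], [-0.76, 2.03], [0.27, 2.55], [-1.08, 4.22], [0.17, 2.65], [-2.57, 2.57]. Speed limits (rad/s): [2.79, 2.79, 3.14, 3.14, 3.14, 3.14].

### API

Orientations are given as a rotation vector (axis times angle).
In Python, from cell import ctrl gives the robot as it stands. The module is installed in compiled form; this text tells all that it offers.
- The arm moves only by the tool apply_moves, never from a script. Its argument "increments" is one flat list of numbers, 4 for each row, row after row: the shift along the tool's x, y, z in m, then the turn about the tool's y in rad. In form: [tx, ty, tz, roll, tx, ty, tz, roll, ...]. A call has 1 to 12 rows; each row is the pose to reach, as a shift and turn from the pose measured when the call began, along the tool's axes at that moment; what a row does not reach only later rows make up. A row lasts 1/8 s, in which the tool goes at most 62.5 mm and 10.7 degrees, less where a joint would pass 70% of its speed; a pose out of reach is approached as far as the arm can. A call with a gripper value outside its range is refused whole. "gripper" is the closure in counts, from 0 (fully open) to 255 (shut), set as the call begins (left out, the last holds). The fingers move at their own pace and stop on an object; "squeeze" is the grip in N (left out, the last holds). Time passes only in rows, so rows that repeat a pose let the fingers close. It gives the time, the measured TCP pose, the force and the opening at its end, in the units of the state.
- ctrl.observe(): the state, without advancing time (a new reading comes with each control period).
- ctrl.get_image(name): name is "scene" or "top" or "wrist"; returns the picture (480x640x3 uint8, red, green, blue); there is no depth.
- ctrl.calibration(name): a dict with "intrinsics" (3x3 intrinsics, pixels), "k1" (the pictures are not rectified: a ray, as slopes to the right and down, at radius r is drawn at 1 + k1 r^2 times it, then the intrinsics apply), "R" (3x3) and "t" (3): a world point X has camera coordinates R X + t; the wrist camera has in their place "T_tool_cam" (4x4, takes a point from camera to tool coordinates, whose origin is the TCP and whose axes are the tool frame's). Camera axes: x right, y down, z forward; pixel columns grow to the right and rows downward; lengths in mm; the calibration is good to about 2 mm. A picture is of the moment at which its call begins: read the wrist's pose just before it. calibration takes no time and is no camera call.
- ctrl.finish_job(): hands the job in, once; it reports no verdict.
Trained networks look in the newest picture that a camera, given by its name, has taken for a name from the list of things; names that differ only in an ending like _2 or _b are one class to them, and where a whole thing is asked for, a point or a joint stands for the part that bears it (a point fixed in the world has none). Each returns a list of dicts, best first, with "score" (0 to 1); they miss things now and then, are a little off and sometimes report something else, mostly with a low value. They report only what shows in the picture. A call takes as long as a camera call.
- ctrl.look_for(camera, query): "rect" ([left, top, width, height] in pixels, round what is visible of it).
- ctrl.place_of(camera, query): "pixel" ([row, column] in pixels: a listed point, or the origin of a listed thing).
The state is a dict: "time_s": time; "qpos": joint angles; "qvel": joint speeds; "joint_efforts": joint torques, N m; "tcp_pos": TCP position; "ee_rot": TCP orientation; "wrist_force": force on the tool from outside, world axes, zero at the start; "wrist_torque": the same for the moment, N m; "opening": finger opening in mm.
Only numpy, scipy, OpenCV 4.12 (cv2) and the standard library are available. Lean on these libraries where they do the work, as an engineer would, in place of code of your own. Each camera call takes 0.05 s, during which the arm holds its last target.

### The job

Clear the modules off the T-slot rail by sliding each along to the open end and lifting it out there, and pack them upright in the grey tray: first both black motor modules on the tray floor, one towards each end, then the green divider flat on top of them, then every white sensor module standing on the divider. A sensor that is in the way of a motor may wait on the table; leave the wheel, the screwdriver and the perforated plate where they are.

Things in the scene. Friction and masses are not known exactly. Their poses are not given: they have to be found in the camera images.
- rail: T-slot rail fixed to the table, 56 mm wide (x), 390 mm long (y). Origin: centre of its underside. Channel floor 6 mm up, 44 mm wide; lips 16 to 22 mm up with a 20 mm slot between hold the modules' feet down, from y = -110 to +195 mm. The last 85 mm at -y (yellow floor) has no lips, only 16 mm side walls: the open end. Stop plate at +y. Modules stand in it in any order, long side along it, 2 mm play
- motor1_mid (a point): black motor module with steel top plate, 0.25 kg, 60 mm long (its y), 60 mm tall: foot 40 mm wide (x), 8 mm thick; neck 16 mm wide from 8 to 18 mm up; above it a flat-sided block 36 mm wide, 42 mm tall, gripped across its width. All run the full length. This point: the block's centre, 39 mm above the underside; z up when it stands on its foot
- motor2_mid (a point): second, identical motor module, point and axes as the first
- sensor1_mid (a point): white sensor module with blue top, 0.15 kg, same shape and size as the motor modules, point and axes as theirs; may be absent
- sensor2_mid (a point): second, identical sensor module; may be absent (there is one sensor at least)
- tray: grey open tray fixed to the table, outside 150 mm (x) by 216 mm (y), 80 mm tall, walls and floor 5 mm thick. Origin: centre of its underside. A layer is two modules, long sides along y, centred near y = -50 and +50 mm
- divider_grip (a point): green stiff divider sheet, 124 mm (x) by 190 mm (y), 4 mm thick, 0.14 kg, loose on the table; fits in the tray with its long side along the tray's. A grip rib in its middle, 10 mm thick (y), 70 mm long (x), rises to 40 mm above the sheet's underside. This point: on the rib, 28 mm above the underside; z up when flat. Modules stand beside the rib at y = -50 and +50 mm
- wheel: bystander: black tyre with white hub lying flat, 90 mm across, 24 mm tall; origin at the centre of its underside
- screwdriver: bystander: screwdriver lying on the table along its x axis, about 200 mm
- plate: bystander: perforated aluminium plate lying flat, 64 by 120 by 6 mm; origin at the centre of its underside
- motor1: the first motor module (body): as point motor1_mid, but the origin is the centre of its underside
- motor2: the second motor module (body): as point motor2_mid, but the origin is the centre of its underside
- sensor1: the first sensor module (body): as point sensor1_mid, but the origin is the centre of its underside
- sensor2: the second sensor module (body): as point sensor2_mid, but the origin is the centre of its underside
- divider: the divider sheet (body): as point divider_grip, but the origin is the centre of its underside

How it is judged:
By the outcome, as a careful person would: the job done as asked, in the order asked, and still so for the second after the job is handed in, with the robot touching nothing.
Of sensor1, sensor2 only 1 to 2 are there at a start; the rules pass over those that are not, and their reading is None.
At some moment in a run one of divider, sensor1, sensor2 may be knocked a few centimetres aside while the robot is not near it.
Once in a run the grip may slacken for a moment while it holds something.
It also fails if it takes over 210 s, if anything falls off the work surface, if the arm or the gripper's body presses on something with over 40 N, if the wrist force passes 120 N, or if a joint passes its speed limit or range.

## Working session

There is one attempt and no reset: what is moved stays moved. The work goes in short steps, Python scripts to look and compute and a tool call to move; the robot and the scene stay as the last step left them, time stands still between calls to the robot, and variables do not carry over. Pictures are saved under pics/ and viewed, and the job is handed in when it is done.

Besides the shell and the picture viewer there is one more tool, called as a command line: name --argument value ..., lists and objects as JSON in quotes. apply_moves: Moves the arm, as the interface text tells. Its arguments: {"type":"object","properties":{"increments":{"type":"array","items":{"type":"number"}},"gripper":{"type":"number"},"squeeze":{"type":"number"}},"required":["increments"]}

```bash
mkdir -p pics
python3 - <<'E'
from cell import ctrl
import cv2,numpy as np
print(ctrl.observe())
for n in("scene","top","wrist"):
    im=ctrl.get_image(n); cv2.imwrite(f"pics/{n}0.png",im[:,:,::-1])
    print(n,ctrl.calibration(n))
E
```

```text
{'time_s': 0.0, 'qpos': array([ 1.06991981e+00,  8.79580570e-02,  1.37230276e+00,  5.29343265e-06,
        1.68358517e+00, -1.03085492e-01]), 'qvel': array([-0.00040925,  0.00045656,  0.00163489,  0.00146319,  0.00048855,
       -0.00067865]), 'joint_efforts': array([ 1.01690777e-03, -3.51856434e+01, -3.13276005e+01,  1.32095411e-04,
        1.06145261e-02, -1.06150608e-06]), 'tcp_pos': array([212.82229321, 506.63062747, 241.11281678]), 'ee_rot': array([-1.55033363,  0.31267648, -0.31160983]), 'wrist_force': array([ 0.78526791, -0.39336097, -0.30553   ]), 'wrist_torque': array([ 4.82680131e-05, -4.80283742e-03, -7.26384635e-02]), 'opening': 85.46001216009999}
scene {'intrinsics': array([[435.15431099,   0.        , 329.30905572],
       [  0.        , 435.15431099, 240.36700476],
       [  0.        ,   0.        ,   1.        ]]), 'k1': -0.039695499310593345, 'R': array([[ 0.37203912,  0.92811001, -0.01409632],
       [ 0.51130675, -0.21758816, -0.83139689],
       [-0.77469497,  0.30210462, -0.55550022]]), 't': array([-188.87371854, -195.82798238, 1543.31831779])}
top {'intrinsics'
[... 252 characters left out ...]
3766 ,  0.06429507, -0.22000941],
       [ 0.21932174, -0.01765245, -0.97549288]]), 't': array([ 13.18604036, 518.98148782, 995.87565894])}
wrist {'intrinsics': array([[340.00794095,   0.        , 323.42360034],
       [  0.        , 340.00794095, 243.5600256 ],
       [  0.        ,   0.        ,   1.        ]]), 'k1': -0.024415468420792556, 'T_tool_cam': array([[-6.02588355e-04,  9.53177081e-01,  3.02412119e-01,
        -7.89224931e+01],
       [-5.46156102e-04, -3.02412442e-01,  9.53177012e-01,
        -1.31093106e+02],
       [ 9.99999669e-01,  4.09209144e-04,  7.02813695e-04,
         3.04825275e-01],
       [ 0.00000000e+00,  0.00000000e+00,  0.00000000e+00,
         1.00000000e+00]])}
```

View pics/scene0.png

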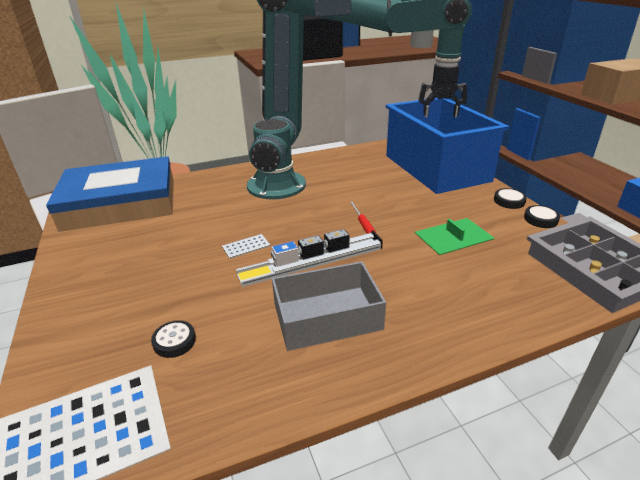

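View pics/top0.png

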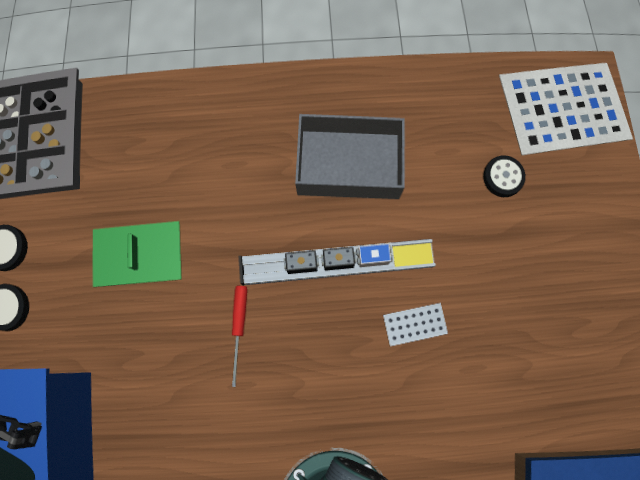

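View pics/wrist0.png

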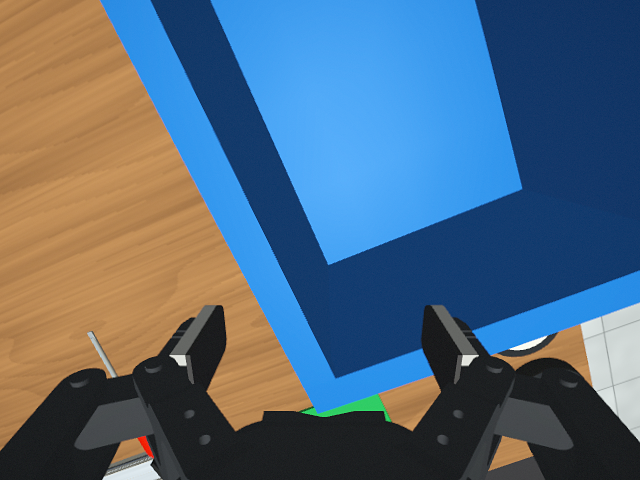

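```bash
cat > h.py <<'E'
from cell import ctrl
import cv2,numpy as np
from scipy.spatial.transform import Rotation as Ro
C={n:ctrl.calibration(n) for n in("scene","top","wrist")}
def campose(n,s=None):
    c=C[n]
    if n=="wrist":
        s=s or ctrl.observe(); Rt=Ro.from_rotvec(s["ee_rot"]).as_matrix(); T=c["T_tool_cam"]
        return Rt@T[:3,:3], Rt@T[:3,3]+s["tcp_pos"]
    return c["R"].T, -c["R"].T@c["t"]
def ray(n,u,v,s=None):
    c=C[n];K=c["intrinsics"]
    d=np.array([(u-K[0,2])/K[0,0],(v-K[1,2])/K[1,1]]);p=d.copy()
    for _ in range(20): p=d/(1+c["k1"]*(p@p))
    A,o=campose(n,s); return o,A@np.array([p[0],p[1],1])
def onz(n,u,v,z,s=None):
    o,d=ray(n,u,v,s); return o+d*(z-o[2])/d[2]
def proj(n,X,s=None):
    A,o=campose(n,s);c=C[n];x=A.T@(np.asarray(X,float)-o);p=x[:2]/x[2]
    p=p*(1+c["k1"]*(p@p));K=c["intrinsics"];return p[0]*K[0,0]+K[0,2],p[1]*K[1,1]+K[1,2]
def tri(n1,uv1,n2,uv2):
    o1,d1=ray(n1,*uv1);o2,d2=ray(n2,*uv2)
    A=np.stack([d1,-d2],1);k=np.linalg.lstsq(A,o2-o1,rcond=None)[0]
    a,b=o1+d1*k[0],o2+d2*k[1];return (a+b)/2,np.linalg.norm(a-b)
def snap(n,name):
    s=ctrl.observe();im=ctrl.get_image(n);cv2.imwrite(f"pics/{name}.png",im[:,:,::-1]);return s,im
def tgt(X,s=None):
    "shift in tool axes (mm) from now to TCP position X"
    s=s or ctrl.observe();return Ro.from_rotvec(s["ee_rot"]).as_matrix().T@(np.asarray(X)-s["tcp_pos"])
E
python3 - <<'E'
from h import *
np.set_printoptions(precision=1,suppress=True)
s=ctrl.observe();print(Ro.from_rotvec(s["ee_rot"]).as_matrix().round(3))
Z={"motor1_mid":45,"sensor1_mid":45,"divider_grip":28,"tray":0,"rail":0,"plate":0,"wheel":0}
R={}
for n in("top","scene"):
    ctrl.get_image(n)
    for q,z in Z.items():
        for r in ctrl.place_of(n,q)[:4]:
            v,u=r["pixel"];print(n,q,round(r["score"],2),np.array([u,v]),onz(n,u,v,z))
E
python3 -c "
import cv2
a=cv2.imread('pics/top0.png')[90:350,80:460];cv2.imwrite('pics/t0c.png',cv2.resize(a,None,fx=2,fy=2,interpolation=2))"
```

```text
[[ 0.9 -0.   0.4]
 [-0.4 -0.   0.9]
 [-0.  -1.  -0. ]]
top motor1_mid 0.92 [340.1 256.1] [478.9 -43.9  45. ]
top sensor1_mid 0.64 [375.9 254. ] [ 478.4 -115.    45. ]
top sensor1_mid 0.49 [336.4 259. ] [473.6 -36.2  45. ]
top sensor1_mid 0.25 [373.1 259. ] [ 468.7 -108.6   45. ]
top sensor1_mid 0.16 [338.2 262.7] [465.9 -39.2  45. ]
top divider_grip 0.93 [128.2 249.4] [523.8 388.7  28. ]
top tray 0.72 [348.9 165.9] [682.4 -78.8   0. ]
top rail 0.58 [339.2 261.7] [475.6 -43.    0. ]
top plate 0.7 [416.2 324.9] [ 335.6 -189.2    0. ]
top wheel 0.65 [503.9 178.3] [ 634.3 -413.9    0. ]
scene motor1_mid 0.56 [310.2 247.4] [475.1 -40.1  45. ]
scene motor1_mid 0.2 [326.8 318.4] [737.2 -97.   45. ]
scene sensor1_mid 0.57 [284.6 253.1] [ 473.6 -109.5   45. ]
scene divider_grip 0.82 [454.9 227.7] [520.4 382.3  28. ]
scene tray 0.68 [325.9 320. ] [697.4 -84.3   0. ]
scene rail 0.63 [310.3 262.4] [479.4 -43.2   0. ]
scene rail 0.38 [332.8 251.2] [454.9  31.5   0. ]
scene plate 0.9 [244.1 247.3] [ 339.9 -191.     0. ]
scene plate 0.71 [288.  266.1] [ 471.9 -103.     0. ]
scene wheel 0.95 [173.5 340.6] [ 630.5 -410.9    0. ]
```

View pics/t0c.png

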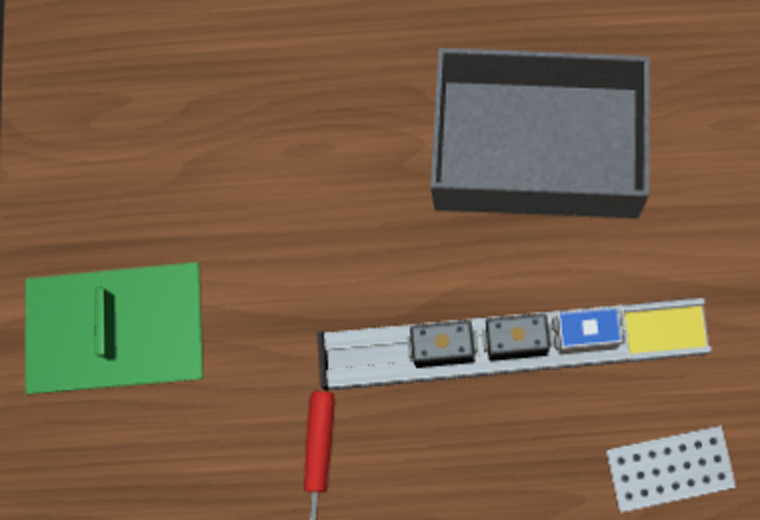

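Run:
```python
from h import *
np.set_printoptions(precision=1,suppress=True)
g=lambda pts,z:np.array([onz("top",u/2+80-.25,v/2+90-.25,z) for u,v in pts])
m=g([(590,328),(517,334),(442,341)],66);print("mods",m)
d=m[2]-m[0];print("yaw dev deg",np.degrees(np.arctan2(-d[0],d[1])))
r=g([(704,300),(710,352),(326,389),(318,332)],16);print("rail",r,r.mean(0));
a=(r[2]+r[3]-r[0]-r[1])/2;print(np.linalg.norm(a),np.degrees(np.arctan2(-a[0],a[1])))
t=g([(438,49),(649,57),(642,194),(431,188)],80);print("tray",t,t.mean(0));a=t[0]-t[1];print(np.linalg.norm(a),np.degrees(np.arctan2(-a[0],a[1])));a=t[3]-t[2];print(np.linalg.norm(a),np.degrees(np.arctan2(-a[0],a[1])))
t=g([(25,279),(198,263),(202,380),(26,393)],4);print("div",t,t.mean(0));a=t[0]-t[1];print(np.linalg.norm(a),np.degrees(np.arctan2(-a[0],a[1])));a=t[3]-t[2];print(np.linalg.norm(a),np.degrees(np.arctan2(-a[0],a[1])))
```

```text
mods [[ 475.2 -110.5   66. ]
 [ 474.   -39.4   66. ]
 [ 471.9   33.5   66. ]]
yaw dev deg 1.2998061161840317
rail [[ 505.6 -235.9   16. ]
 [ 451.3 -236.2   16. ]
 [ 439.4  155.    16. ]
 [ 498.4  161.1   16. ]] [473.7 -39.   16. ]
394.23917387762685 1.3865407716897287
tray [[ 772.2   20.6   80. ]
 [ 749.9 -194.6   80. ]
 [ 603.3 -172.2   80. ]
 [ 623.    35.4   80. ]] [687.1 -77.7  80. ]
216.3998037274778 -5.924287226393725
208.50338487322898 -5.406419629919799
div [[578.3 478.8   4. ]
 [582.8 288.3   4. ]
 [458.2 285.    4. ]
 [455.3 474.4   4. ]] [518.7 381.6   4. ]
190.55477370461037 1.3622085140690647
189.43993539108126 0.8874375536274375
```

```bash
cat >> h.py <<'E'
def az(s=None):
    s=s or ctrl.observe();z=Ro.from_rotvec(s["ee_rot"]).as_matrix()[:,2];return np.degrees(np.arctan2(z[1],z[0]))
def plan(X,a=None):
    s=ctrl.observe();t=tgt(X,s)/1000
    d=0 if a is None else (az(s)-a+90)%180-90
    print("tcp",s["tcp_pos"].round(1),"az",round(az(s),1),"q6",s["qpos"][5].round(2),"F",s["wrist_force"].round(1),"op",round(s["opening"],1),"t",s["time_s"])
    print("PLAN",t.round(4),"roll",round(np.radians(d),4))
RC=np.array([473.7,-39.0]);RA=np.radians(1.35)
def rail(x,y): return RC+[x*np.cos(RA)-y*np.sin(RA),x*np.sin(RA)+y*np.cos(RA)]
TC=np.array([687.1,-77.7]);TA=np.radians(-5.6)
def tray(x,y): return TC+[x*np.cos(TA)-y*np.sin(TA),x*np.sin(TA)+y*np.cos(TA)]
E
python3 -c "
from h import *
plan([475-0,-110,241],1.35)"
```

```text
tcp [213.1 507.1 242.3] az 67.2 q6 -0.1 F [0.4 0.2 0. ] op 85.4 t 0.95
PLAN [ 0.4805  0.0013 -0.4674] roll 1.1495
```

apply_moves --increments '[0.48,0,-0.467,1.15,0.48,0,-0.467,1.15,0.48,0,-0.467,1.15,0.48,0,-0.467,1.15,0.48,0,-0.467,1.15,0.48,0,-0.467,1.15,0.48,0,-0.467,1.15,0.48,0,-0.467,1.15,0.48,0,-0.467,1.15,0.48,0,-0.467,1.15,0.48,0,-0.467,1.15,0.48,0,-0.467,1.15]' --gripper 0 --squeeze 50

```text
time_s: 2.45
tcp_pos: [475.1, -112.1, 241.6]
ee_rot: [-1.219, 1.197, -1.195]
wrist_force: [-0.6, 1.2, -0.6]
opening: 85.4
```

```bash
python3 -c "
from h import *
snap('wrist','w1')
plan([475-0,-110,241],1.35)
for q in ('sensor1_mid','motor1_mid','tray'):
  for r in ctrl.place_of('wrist',q)[:4]:
    v,u=r['pixel'];print(q,r['score'],u,v,onz('wrist',u,v,45 if q!='tray' else 0))
"
```

```text
tcp [ 474.7 -110.4  241.8] az 1.2 q6 -0.37 F [-0.1  0.6 -0.7] op 85.2 t 2.5
PLAN [-0.0004  0.0008  0.0003] roll -0.0031
sensor1_mid 0.96 324.6 215.1 [ 474.30234771 -105.4302834    45.        ]
sensor1_mid 0.38 325.8 142.4 [473.77999655 -36.50173012  45.        ]
tray 0.74 520.5 183.7 [689.62080102 -73.86162228   0.        ]
```

View pics/w1.png

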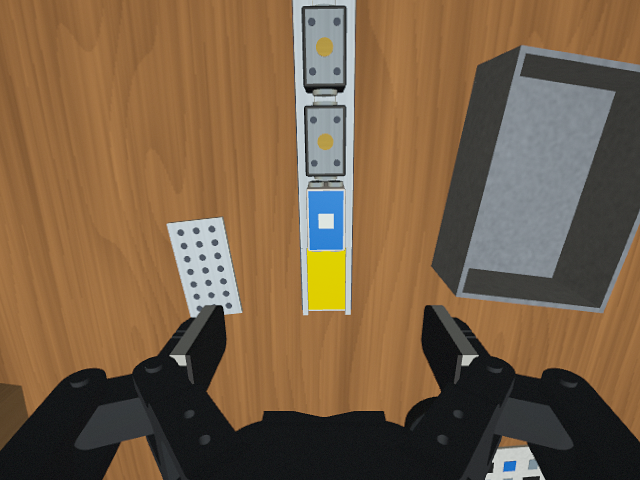

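```bash
python3 -c "
from h import *
np.set_printoptions(precision=1,suppress=True)
for u,v in [(326,220),(325,142),(324.5,47)]: print(onz('wrist',u,v,66))
for u,v in [(303,315),(351,315)]: print('rail',onz('wrist',u,v,16))
for u,v in [(521,45),(457,296),(603,312)]: print('rim',onz('wrist',u,v,80))
for u,v in [(478,66),(432,265)]: print('base',onz('wrist',u,v,0))
for p in [(-75,108),(-75,-108),(75,-108)]: print(tray(*p))
print(rail(-28,-195),rail(28,-195))
"
```

```text
[ 475.6 -104.5   66. ]
[472.8 -35.   66. ]
[470.5  39.   66. ]
rail [ 452.2 -232.5   16. ]
rail [ 509.  -231.1   16. ]
rim [622.9  42.3  80. ]
rim [ 602.7 -172.5   80. ]
rim [ 751.2 -187.1   80. ]
base [624.2  41.6   0. ]
base [ 603.  -171.7    0. ]
[623.   37.1]
[ 601.9 -177.9]
[ 751.2 -192.5]
[ 450.3 -234.6] [ 506.3 -233.3]
```

```bash
sed -i 's/473.7,-39.0/473.9,-37.0/; s/687.1,-77.7/687.0,-75.0/; s/-5.6)/-5.5)/' h.py; python3 -c "
from h import *
plan([475.4,-107,42],1.35)"
```

```text
tcp [ 474.4 -108.4  242.5] az 1.4 q6 -0.37 F [-0.6 -0.   0.6] op 85.5 t 2.65
PLAN [-0.0013  0.2005  0.001 ] roll 0.0006
```

apply_moves --increments '[0,0.06,0.001,0,0,0.12,0.001,0,0,0.16,0.001,0,0,0.18,0.001,0,0,0.19,0.001,0,0,0.2,0.001,0,0,0.2,0.001,0,0,0.2,0.001,0]'

```text
time_s: 3.65
tcp_pos: [476.2, -108.5, 43.5]
ee_rot: [-1.219, 1.19, -1.192]
wrist_force: [0.1, -0.0, 0.2]
opening: 85.4
```

```bash
python3 -c "
from h import *
for i in range(3): plan([475.4,-107,42],1.35); snap('wrist','w2')
snap('scene','s2')
"
```

```text
tcp [ 476.2 -108.5   43.5] az 1.4 q6 -0.37 F [ 0.1 -0.   0.2] op 85.4 t 3.65
PLAN [-0.0015  0.0015 -0.0007] roll 0.0008
tcp [ 476.2 -108.5   43.5] az 1.4 q6 -0.37 F [0.3 0.5 0.1] op 85.4 t 3.7
PLAN [-0.0016  0.0015 -0.0007] roll 0.0007
tcp [ 476.2 -108.6   43.4] az 1.4 q6 -0.37 F [-0.7 -0.2  0.7] op 85.1 t 3.75
PLAN [-0.0016  0.0014 -0.0007] roll 0.0006
```

View pics/w2.png

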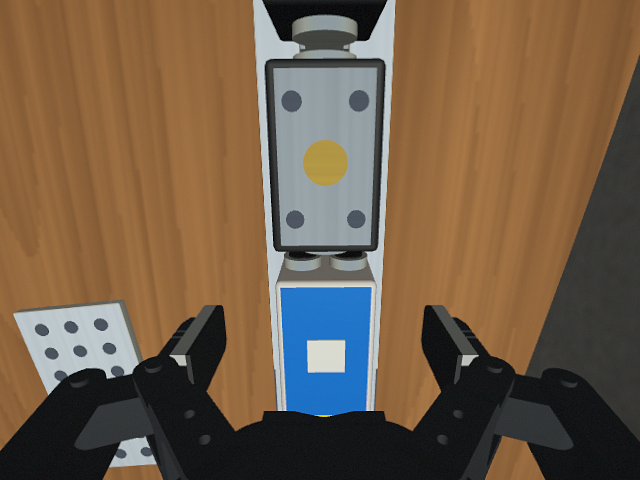

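apply_moves --increments '[0,0,0,0,0,0,0,0,0,0,0,0,0,0,0,0,0,0,0,0,0,0,0,0,0,0,0,0,0,0,0,0]' --gripper 255 --squeeze 50

```text
time_s: 4.85
tcp_pos: [476.1, -108.6, 43.3]
ee_rot: [-1.219, 1.19, -1.192]
wrist_force: [-0.4, -0.0, 1.8]
opening: 35.4
```

```bash
python3 -c "
from h import *
print(rail(0,-155))
p=rail(1.5,-155);plan([p[0],p[1],43],1.35)"
```

```text
[ 477.55176355 -191.95697668]
tcp [ 476.1 -108.6   43.3] az 1.4 q6 -0.37 F [-0.4 -0.   1.8] op 35.4 t 4.85
PLAN [0.0834 0.0003 0.001 ] roll 0.0005
```

apply_moves --increments '[0.01,0,0,0,0.02,0,0,0,0.03,0,0,0,0.04,0,0,0,0.05,0,0,0,0.06,0,0,0,0.07,0,0,0,0.08,0,0,0,0.085,0,0,0,0.085,0,0,0,0.085,0,0,0]'

```text
time_s: 6.22
tcp_pos: [478.2, -194.3, 43.3]
ee_rot: [-1.22, 1.189, -1.194]
wrist_force: [0.1, -1.4, 1.0]
opening: 35.4
```

```bash
python3 -c "
from h import *
snap('wrist','w3');snap('scene','s3')
plan([470,-330,37],1.35)"
```

```text
tcp [ 478.2 -193.9   43.3] az 1.4 q6 -0.52 F [ 0.8 -2.4  1.7] op 35.3 t 6.325
PLAN [ 0.1358  0.0065 -0.0115] roll 0.0008
```

View pics/w3.png

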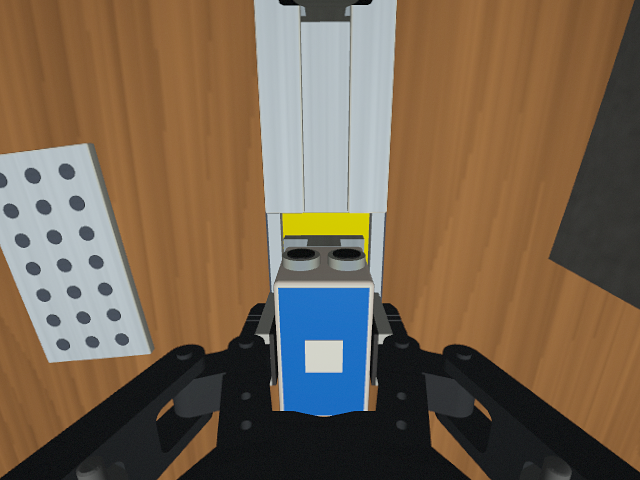

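View pics/s3.png

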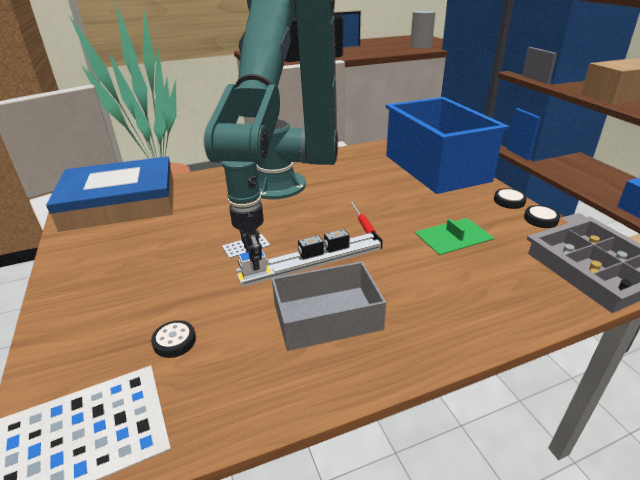

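apply_moves --increments '[0,-0.02,0,0,0,-0.05,0,0,0.04,-0.06,-0.003,0,0.08,-0.06,-0.006,0,0.12,-0.06,-0.01,0,0.136,-0.06,-0.011,0,0.136,-0.04,-0.011,0,0.136,-0.015,-0.011,0,0.136,-0.003,-0.011,0,0.136,0.002,-0.011,0,0.136,0.005,-0.011,0,0.136,0.005,-0.011,0]'

```text
time_s: 7.82
tcp_pos: [470.9, -330.3, 39.1]
ee_rot: [-1.22, 1.188, -1.194]
wrist_force: [0.3, -0.7, -1.0]
opening: 35.3
```

```bash
python3 -c "
from h import *
snap('wrist','w4')
plan([470,-330,37],1.35)"
```

```text
tcp [ 471.  -330.4   39.3] az 1.4 q6 -0.74 F [ 0.1 -0.4 -1.9] op 35.5 t 7.875
PLAN [-0.0004  0.0023 -0.001 ] roll 0.0009
```

View pics/w4.png

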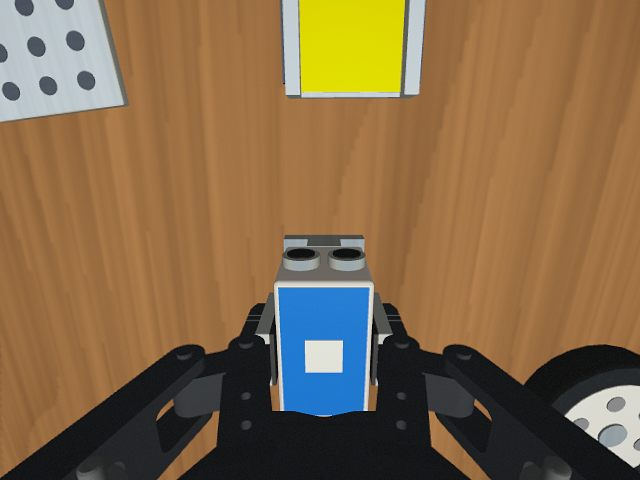

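apply_moves --increments '[0,0.001,0,0,0,0.002,0,0,0,0.003,0,0,0,0.003,0,0]'

```text
time_s: 8.38
tcp_pos: [471.2, -330.7, 37.3]
ee_rot: [-1.22, 1.187, -1.195]
wrist_force: [-1.6, 0.3, 3.8]
opening: 35.0
```

apply_moves --increments '[0,0,0,0,0,0,0,0,0,0,0,0,0,0,0,0,0,0,0,0,0,0,0,0,0,-0.04,0,0,0,-0.09,0,0,0,-0.13,0,0,0,-0.15,0,0,0,-0.15,0,0]' --gripper 0

```text
time_s: 9.75
tcp_pos: [471.5, -331.0, 189.8]
ee_rot: [-1.22, 1.183, -1.199]
wrist_force: [-0.5, -0.2, 0.2]
opening: 85.6
```

```bash
python3 -c "
from h import *
np.set_printoptions(precision=1,suppress=True)
snap('wrist','w5');snap('top','t5')
for q in('sensor1_mid','motor1_mid','divider_grip'):
  for r in ctrl.place_of('top',q)[:3]:
    v,u=r['pixel'];print(q,r['score'],u,v,onz('top',u,v,60))
plan([474.9,-37,180],1.35)"
```

```text
sensor1_mid 0.75 483.1 249.6 [ 469.9 -327.2   60. ]
motor1_mid 0.57 237.0 338.3 [330.3 163.5  60. ]
motor1_mid 0.56 337.9 258.6 [471.5 -38.7  60. ]
divider_grip 0.73 127.2 252.7 [510.1 378.8  60. ]
tcp [ 469.9 -329.7  185.2] az 1.4 q6 -0.74 F [ 0.4 -0.2  1.5] op 85.5 t 10.0
PLAN [-0.3  0.   0. ] roll 0.0009
```

View pics/w5.png

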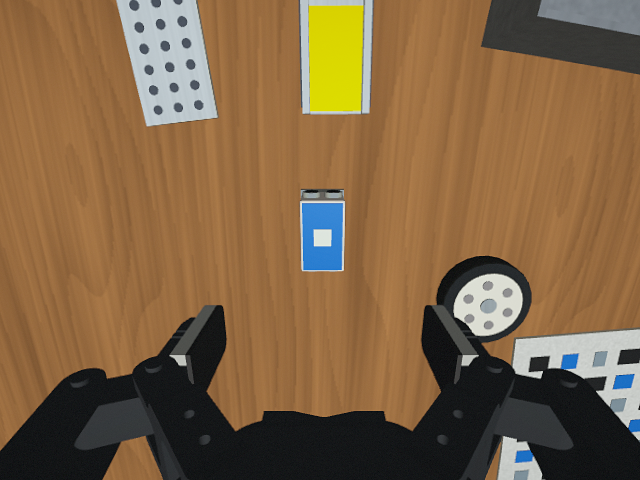

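View pics/t5.png

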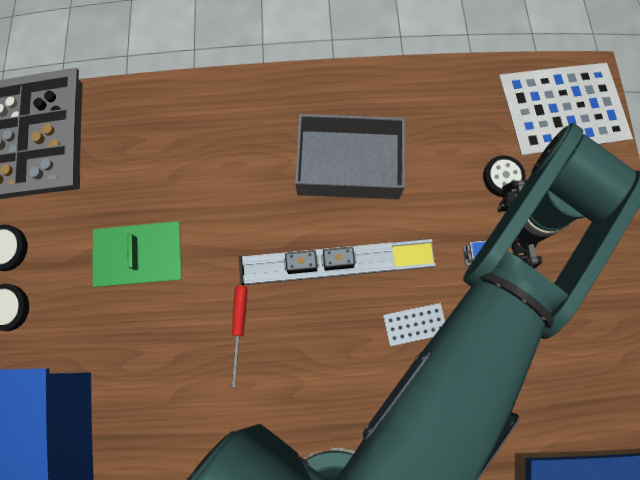

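apply_moves --increments '[-0.06,0,0,0,-0.12,0,0,0,-0.18,0,-0.001,0,-0.24,0,-0.001,0,-0.3,0,-0.001,0,-0.3,0,-0.001,0,-0.3,0.04,-0.001,0,-0.3,0.09,-0.001,0,-0.3,0.12,-0.001,0,-0.3,0.135,-0.001,0,-0.3,0.142,-0.001,0,-0.3,0.142,-0.001,0]'

```text
time_s: 11.5
tcp_pos: [462.3, -30.3, 43.6]
ee_rot: [-1.22, 1.19, -1.193]
wrist_force: [-0.1, 0.1, 0.7]
opening: 85.4
```

```bash
python3 -c "
from h import *
snap('wrist','w6')
plan([473.9,-37,43],1.35)"
```

```text
tcp [462.7 -30.3  44.2] az 1.4 q6 -0.21 F [-0.3 -0.3 -0.2] op 85.4 t 11.55
PLAN [0.007  0.0012 0.011 ] roll 0.0006
```

View pics/w6.png

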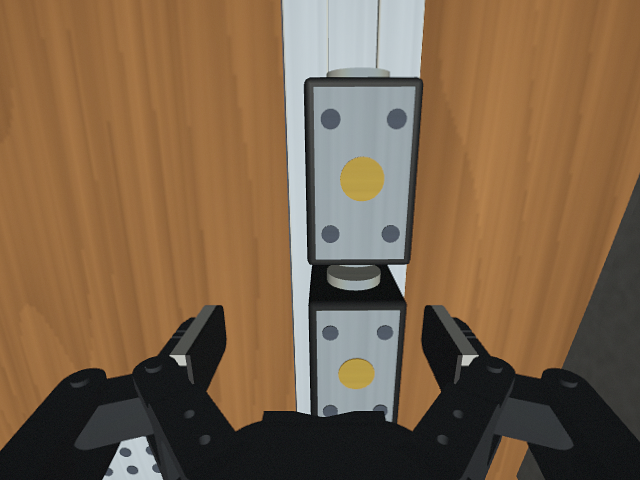

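apply_moves --increments '[0.004,0,0.006,0,0.007,0.001,0.011,0,0.007,0.001,0.011,0,0.007,0.001,0.011,0]'

```text
time_s: 12.05
tcp_pos: [473.8, -37.0, 43.2]
ee_rot: [-1.219, 1.189, -1.193]
wrist_force: [0.7, -0.6, -0.2]
opening: 85.4
```

apply_moves --increments '[0,0,0,0,0,0,0,0,0,0,0,0,0,0,0,0,0,0,0,0,0,0,0,0,0,0,0,0,0,0,0,0]' --gripper 255

```text
time_s: 13.05
tcp_pos: [474.0, -37.0, 43.4]
ee_rot: [-1.219, 1.189, -1.194]
wrist_force: [0.7, -0.2, 1.5]
opening: 35.5
```

```bash
sed -i 's/t.round(4)/[round(float(k),4) for k in t]/' h.py; python3 -c "
from h import *
snap('wrist','w7')
p=rail(0.5,-156);plan([p[0],p[1],43],1.35)"
```

```text
tcp [474.  -37.   43.4] az 1.4 q6 -0.22 F [0.4 0.7 2.7] op 35.7 t 13.1
PLAN [0.156, 0.0005, 0.0003] roll 0.0005
```

View pics/w7.png

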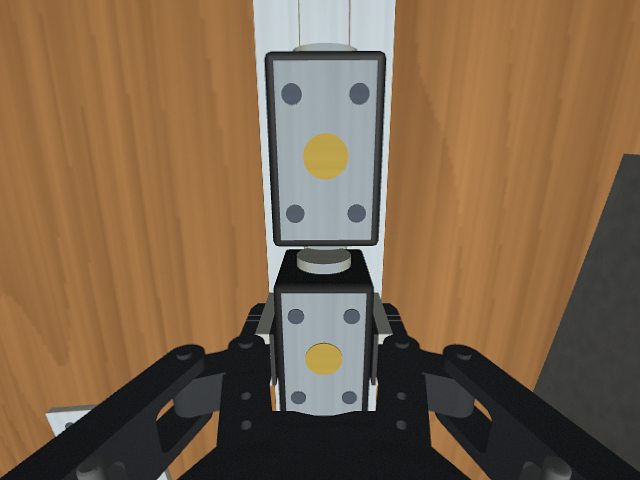

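apply_moves --increments '[0.012,0,0,0,0.028,0,0,0,0.044,0,0,0,0.06,0,0,0,0.076,0,0,0,0.092,0,0,0,0.108,0,0,0,0.124,0,0,0,0.14,0,0,0,0.152,0,0,0,0.158,0,0,0,0.158,0,0,0]'

```text
time_s: 14.6
tcp_pos: [477.7, -196.0, 43.4]
ee_rot: [-1.22, 1.188, -1.195]
wrist_force: [0.2, -2.9, 0.4]
opening: 35.3
```

```bash
python3 -c "
from h import *
snap('wrist','w8')
plan([0,0,0],1.35)
p=tray(0,-50);print(p);plan([p[0],p[1],145],-5.5)"
```

```text
tcp [ 477.8 -195.7   43.4] az 1.4 q6 -0.52 F [0.8 0.  0.1] op 35.6 t 14.65
PLAN [-0.2073, 0.0415, -0.473] roll 0.0007
[ 682.20771237 -124.76980992]
tcp [ 477.8 -195.7   43.4] az 1.4 q6 -0.52 F [0.8 0.  0.1] op 35.6 t 14.65
PLAN [-0.0657, -0.1011, 0.2064] roll 0.1202
```

View pics/w8.png

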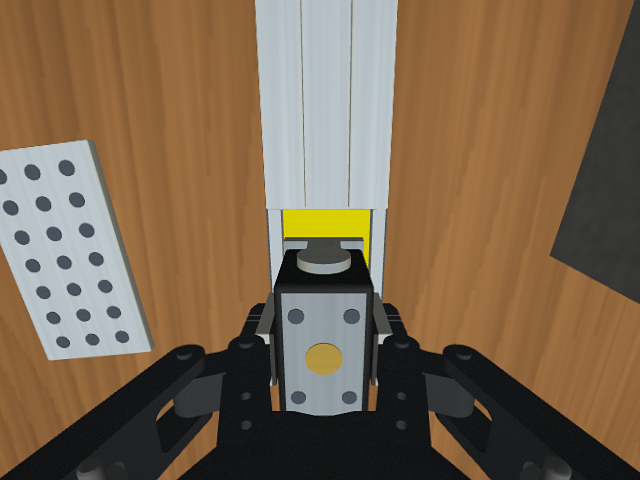

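apply_moves --increments '[0,-0.02,0,0,0,-0.06,0,0,0,-0.1,0,0,0,-0.11,0,0,-0.02,-0.11,0.05,0.03,-0.035,-0.11,0.1,0.06,-0.05,-0.11,0.15,0.09,-0.06,-0.11,0.19,0.11,-0.066,-0.11,0.206,0.12,-0.066,-0.11,0.206,0.12,-0.066,-0.11,0.206,0.12]'

```text
time_s: 16.02
tcp_pos: [680.5, -124.5, 152.0]
ee_rot: [-1.164, 1.279, -1.281]
wrist_force: [-0.1, -0.2, -2.3]
opening: 35.2
```

```bash
python3 -c "
from h import *
snap('wrist','w9');snap('top','t9')
p=tray(0,-50);print(p);plan([p[0],p[1],43],-5.5)"
```

```text
[ 682.20771237 -124.76980992]
tcp [ 680.7 -124.9  153.3] az -5.5 q6 -0.17 F [-1.  -0.  -3.1] op 35.4 t 16.125
PLAN [-0.0005, 0.1103, 0.0013] roll -0.0005
```

View pics/w9.png

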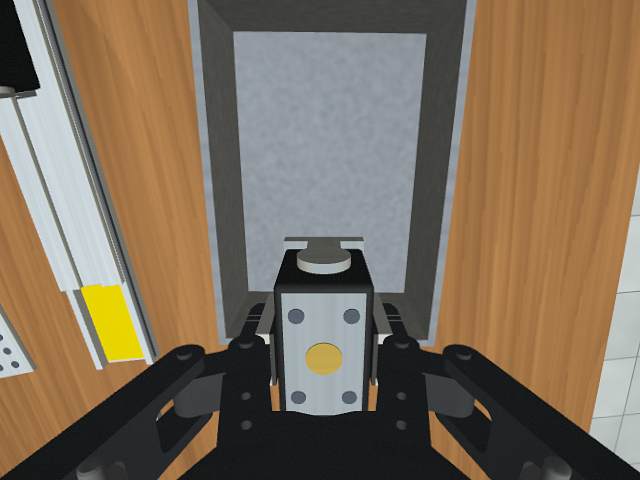

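View pics/t9.png

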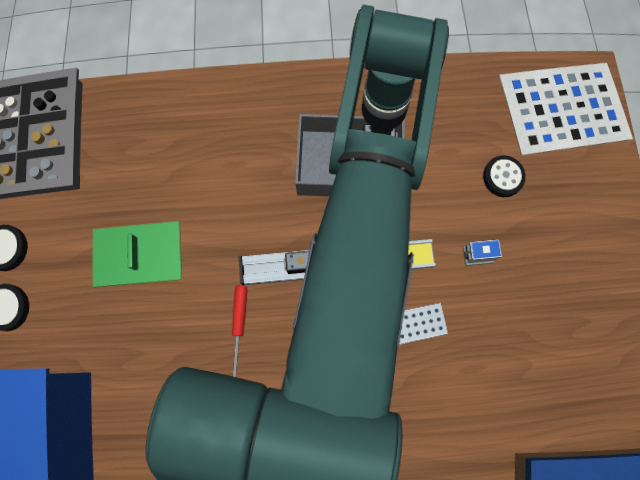

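```bash
python3 -c "
from h import *
for u,v,z in [(217,345,80),(434,345,80),(190,3,80),(476,3,80),(235,31,5),(425,34,5),(407,292,5),(248,292,5)]:
  p=onz('wrist',u,v,z)[:2]-TC; c,s=np.cos(TA),np.sin(TA); print((u,v),(p+TC).round(1),'local',round(p[0]*c+p[1]*s,1),round(-p[0]*s+p[1]*c,1))
"
```

```text
(217, 345) [ 599.6 -178.6] local -77.1 -111.5
(434, 345) [ 750.8 -193.4] local 74.9 -111.7
(190, 3) [624.2  26.1] local -72.2 94.6
(476, 3) [772.8  12. ] local 77.1 94.9
(235, 31) [630.4  31.9] local -66.6 100.9
(425, 34) [767.7  16.9] local 71.5 99.2
(407, 292) [ 749.6 -188.5] local 73.2 -107.0
(248, 292) [ 606.4 -174.6] local -70.7 -106.8
```

apply_moves --increments '[0.003,0.02,0.002,0.005,0.003,0.05,0.002,0.005,0.003,0.075,0.002,0.005,0.003,0.09,0.002,0.005,0.003,0.1,0.002,0.005,0.003,0.105,0.002,0.005,0.003,0.108,0.002,0.005,0.003,0.11,0.002,0.005,0.003,0.11,0.002,0.005]'

```text
time_s: 17.25
tcp_pos: [682.9, -128.3, 43.8]
ee_rot: [-1.159, 1.28, -1.286]
wrist_force: [0.7, 0.3, -1.9]
opening: 35.5
```

```bash
sed -i 's/687.0,-75.0/687.5,-78.0/; s/-5.5)/-5.8)/' h.py; python3 -c "
from h import *
snap('wrist','w10')
p=tray(0,-50);print(p);plan([p[0],p[1],42],-5.5)"
```

```text
[ 682.44718514 -127.74403544]
tcp [ 682.9 -128.3   43.8] az -5.8 q6 -0.16 F [ 0.5 -0.1 -3.1] op 35.3 t 17.3
PLAN [-0.0005, 0.0018, -0.0005] roll -0.0054
```

View pics/w10.png

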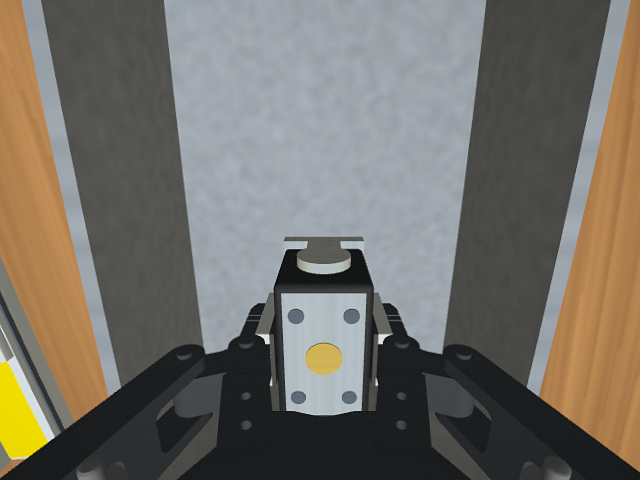

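apply_moves --increments '[0,0.001,0,0,0,0.002,0,0,0,0.0025,0,0,0,0.0025,0,0]'

```text
time_s: 17.8
tcp_pos: [683.2, -128.4, 42.5]
ee_rot: [-1.159, 1.28, -1.287]
wrist_force: [-1.2, 0.4, 3.2]
opening: 35.4
```

apply_moves --increments '[0,0,0,0,0,0,0,0,0,0,0,0,0,0,0,0,0,0,0,0,0,-0.03,0,0,0,-0.08,0,0,0,-0.13,0,0,0,-0.15,0,0,0,-0.15,0,0]' --gripper 80

```text
time_s: 19.05
tcp_pos: [683.3, -128.2, 194.1]
ee_rot: [-1.157, 1.277, -1.289]
wrist_force: [0.9, 1.1, -0.5]
opening: 59.1
```

```bash
python3 -c "
from h import *
snap('wrist','w11')
p=rail(0,73);print(p);plan([p[0],p[1],150],1.35)"
```

```text
[472.18013717  35.97973741]
tcp [ 682.4 -128.   191.4] az -5.8 q6 -0.16 F [ 0.5  1.2 -0.7] op 58.6 t 19.1
PLAN [-0.1419, 0.0405, -0.2258] roll -0.125
```

View pics/w11.png

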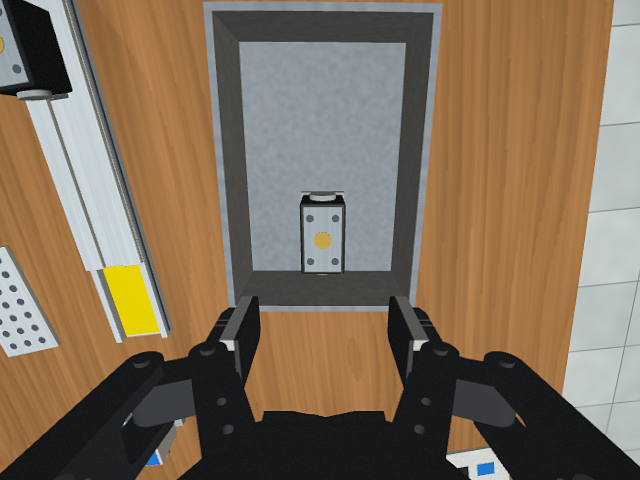

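apply_moves --increments '[-0.035,0,-0.055,-0.03,-0.07,0,-0.11,-0.06,-0.105,0,-0.165,-0.09,-0.142,0,-0.226,-0.125,-0.142,0,-0.226,-0.125,-0.142,0.04,-0.226,-0.125,-0.142,0.08,-0.226,-0.125,-0.142,0.08,-0.226,-0.125]'

```text
time_s: 20.1
tcp_pos: [468.6, 35.8, 105.0]
ee_rot: [-1.228, 1.198, -1.189]
wrist_force: [-0.7, -0.1, -0.1]
opening: 59.0
```

```bash
python3 -c "
from h import *
snap('wrist','w12')
p=rail(0,73);print(p);plan([p[0],p[1],43],1.35)"
```

```text
[472.18013717  35.97973741]
tcp [470.6  35.7 107.9] az 1.3 q6 -0.07 F [ 0.3 -0.4  0.1] op 58.8 t 20.15
PLAN [-0.0004, 0.0648, 0.0018] roll -0.0006
```

View pics/w12.png

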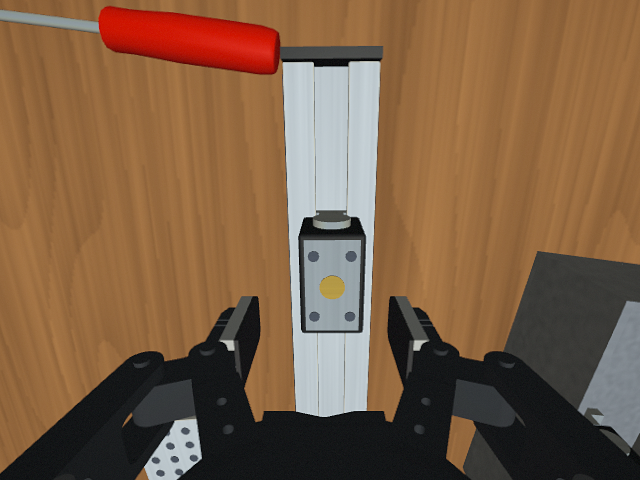

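```bash
python3 -c "
from h import *
print(onz('wrist',332,284,66))
p=rail(0,75);plan([p[0],p[1],43],1.35)"
```

```text
[473.99142805  35.70351966  66.        ]
tcp [470.6  35.7 107.9] az 1.3 q6 -0.07 F [ 0.3 -0.4  0.1] op 58.8 t 20.15
PLAN [-0.0024, 0.0648, 0.0018] roll -0.0006
```

apply_moves --increments '[0,0,0.002,0,0,0.03,0.002,0,0,0.055,0.002,0,0,0.062,0.002,0,0,0.065,0.002,0,0,0.065,0.002,0,0,0.065,0.002,0]'

```text
time_s: 21.02
tcp_pos: [473.2, 35.6, 44.0]
ee_rot: [-1.223, 1.192, -1.193]
wrist_force: [-0.3, -0.4, 0.2]
opening: 58.5
```

apply_moves --increments '[0,0,0,0,0,0,0,0,0,0,0,0,0,0,0,0,0,0,0,0,0,0,0,0,0,0,0,0]' --gripper 255

```text
time_s: 21.9
tcp_pos: [473.9, 35.6, 44.8]
ee_rot: [-1.222, 1.191, -1.194]
wrist_force: [-0.9, 0.3, 5.2]
opening: 35.3
```

```bash
python3 -c "
from h import *
snap('wrist','w13')
p=rail(0,-156);plan([p[0],p[1],43],1.35)"
```

```text
tcp [473.9  35.6  44.8] az 1.3 q6 -0.06 F [-0.6 -0.4  5.9] op 35.3 t 21.95
PLAN [0.2286, 0.0024, -0.0016] roll -0.0006
```

View pics/w13.png

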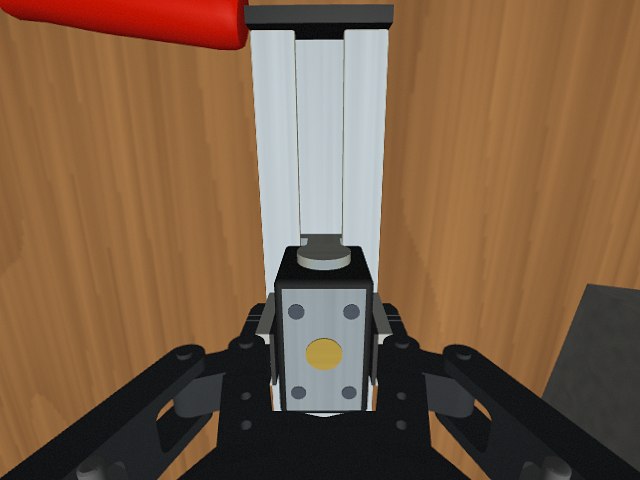

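apply_moves --increments '[0.012,0,0,0,0.028,0,0,0,0.046,0,0,0,0.064,0,0,0,0.082,0,0,0,0.1,0,0,0,0.118,0,0,0,0.136,0,0,0,0.154,0,0,0,0.172,0,-0.001,0,0.185,0,-0.001,0,0.19,0,-0.001,0]'

```text
time_s: 23.45
tcp_pos: [476.9, -155.3, 44.9]
ee_rot: [-1.222, 1.193, -1.194]
wrist_force: [0.2, 1.1, -2.7]
opening: 35.3
```

```bash
python3 -c "
from h import *
p=rail(0,-158);plan([p[0],p[1],44],1.35)"
```

```text
tcp [ 476.9 -155.3   44.9] az 1.3 q6 -0.45 F [ 0.2  1.1 -2.7] op 35.3 t 23.45
PLAN [0.0397, 0.001, -0.0002] roll -0.0015
```

apply_moves --increments '[0.012,0,0,0,0.026,0,0,0,0.036,0,0,0,0.041,0,0,0,0.041,0,0,0,0.041,0,0,0]'

```text
time_s: 24.2
tcp_pos: [477.8, -196.3, 44.9]
ee_rot: [-1.222, 1.193, -1.194]
wrist_force: [0.3, -0.3, -2.7]
opening: 35.3
```

```bash
python3 -c "
from h import *
snap('wrist','w14')
p=tray(0,50);print(p);plan([p[0],p[1],155],-5.8)"
```

```text
[692.55281486 -28.25596456]
tcp [ 477.8 -196.2   44.9] az 1.3 q6 -0.52 F [-0.  -0.7 -1.4] op 34.8 t 24.25
PLAN [-0.1628, -0.1107, 0.2184] roll 0.1235
```

View pics/w14.png

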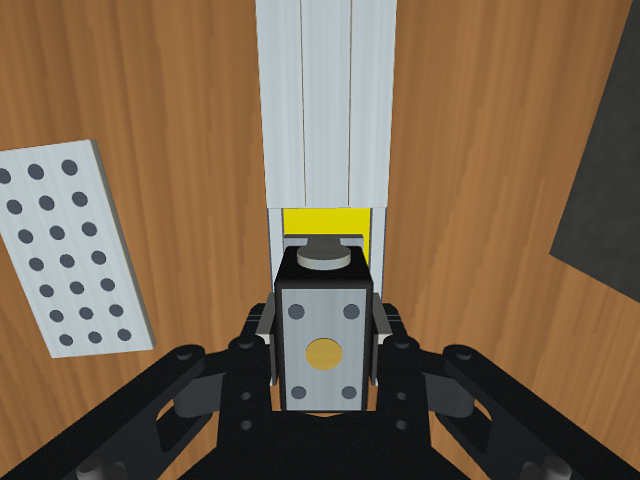

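apply_moves --increments '[0,-0.02,0,0,0,-0.06,0,0,0,-0.11,0,0,0,-0.115,0,0,-0.035,-0.115,0.045,0.03,-0.07,-0.115,0.09,0.06,-0.105,-0.115,0.14,0.09,-0.14,-0.115,0.185,0.12,-0.163,-0.115,0.218,0.124,-0.163,-0.115,0.218,0.124,-0.163,-0.115,0.218,0.124,-0.163,-0.115,0.218,0.124]'

```text
time_s: 25.75
tcp_pos: [691.1, -29.0, 158.7]
ee_rot: [-1.163, 1.285, -1.286]
wrist_force: [0.1, 0.3, -2.9]
opening: 35.2
```

```bash
python3 -c "
from h import *
snap('wrist','w15')
p=tray(0,50);print(p);plan([p[0],p[1],45],-5.8)"
```

```text
[692.55281486 -28.25596456]
tcp [691.3 -29.1 159.3] az -5.9 q6 -0.02 F [-0.2 -0.2 -3.4] op 35.1 t 25.8
PLAN [-0.0013, 0.1143, 0.0013] roll -0.0019
```

View pics/w15.png

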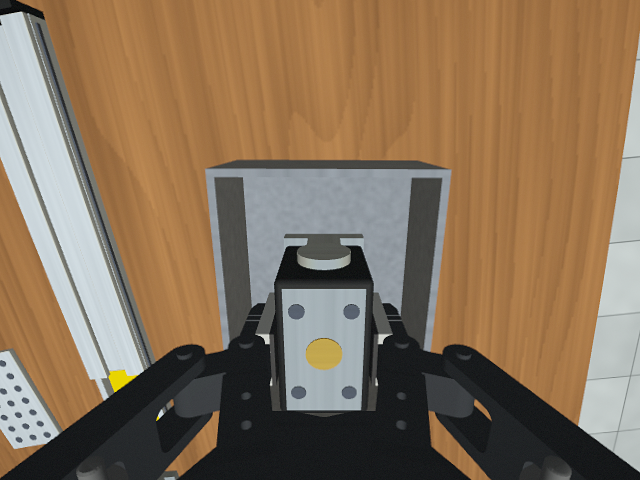

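apply_moves --increments '[-0.001,0.02,0.001,0,-0.001,0.05,0.001,0,-0.001,0.08,0.001,0,-0.001,0.095,0.001,0,-0.001,0.105,0.001,0,-0.001,0.11,0.001,0,-0.001,0.113,0.001,0,-0.001,0.114,0.001,0,-0.001,0.114,0.001,0]'

```text
time_s: 26.92
tcp_pos: [692.6, -28.4, 45.9]
ee_rot: [-1.161, 1.284, -1.287]
wrist_force: [0.1, -0.3, -3.2]
opening: 35.4
```

```bash
python3 -c "
from h import *
snap('wrist','w16')
p=tray(0,50);print(p);plan([p[0],p[1],43],-5.8)"
```

```text
[692.55281486 -28.25596456]
tcp [692.6 -28.5  45.9] az -5.9 q6 -0.02 F [-0.1  0.6 -2.9] op 35.5 t 26.975
PLAN [-0.0002, 0.0029, -0.0] roll -0.0018
```

View pics/w16.png

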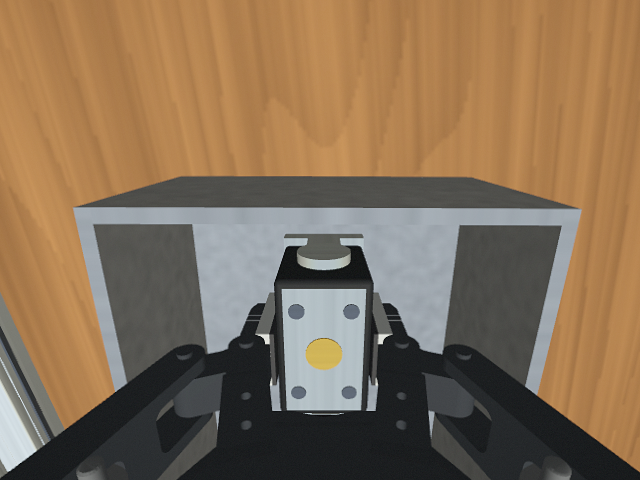

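apply_moves --increments '[0,0.001,0,0,0,0.002,0,0,0,0.003,0,0,0,0.003,0,0]'

```text
time_s: 27.48
tcp_pos: [692.8, -28.5, 44.0]
ee_rot: [-1.16, 1.283, -1.287]
wrist_force: [-2.3, -0.1, 3.0]
opening: 35.8
```

apply_moves --increments '[0,0,0,0,0,0,0,0,0,0,0,0,0,0,0,0,0,0,0,0,0,-0.03,0,0,0,-0.08,0,0,0,-0.13,0,0,0,-0.16,0,0,0,-0.16,0,0]' --gripper 80

```text
time_s: 28.72
tcp_pos: [694.4, -28.2, 208.4]
ee_rot: [-1.155, 1.277, -1.291]
wrist_force: [0.4, -0.5, 0.4]
opening: 58.6
```

```bash
python3 -c "
from h import *
snap('wrist','w17');snap('top','t17')
for q,z in(('divider_grip',28),('sensor1_mid',39)):
  for r in ctrl.place_of('top',q)[:3]:
    v,u=r['pixel'];print(q,r['score'],u,v,onz('top',u,v,z))
plan([519,382,205],90)"
```

```text
divider_grip 0.63 128.2 249.6 [523.39576136 388.69547105  28.        ]
sensor1_mid 0.72 484.5 251.5 [ 469.58637327 -336.20189827   39.        ]
sensor1_mid 0.33 350.0 160.7 [679.47681219 -79.18380124  39.        ]
tcp [691.7 -27.9 200.8] az -5.9 q6 -0.02 F [-0.3 -0.3 -0.7] op 58.4 t 28.925
PLAN [-0.39, -0.0043, -0.214] roll 1.4677
```

View pics/w17.png

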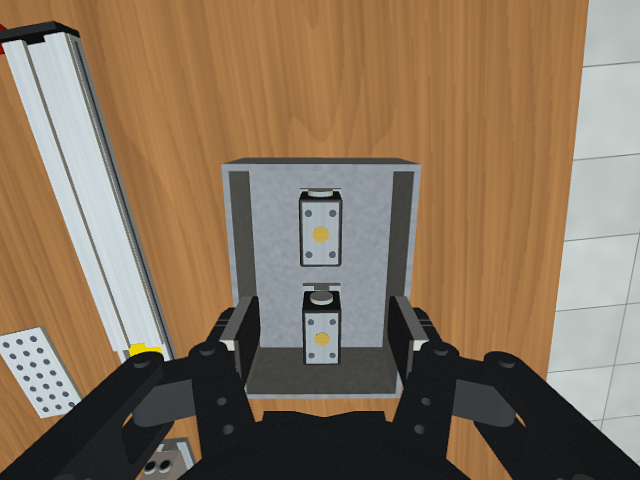

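View pics/t17.png

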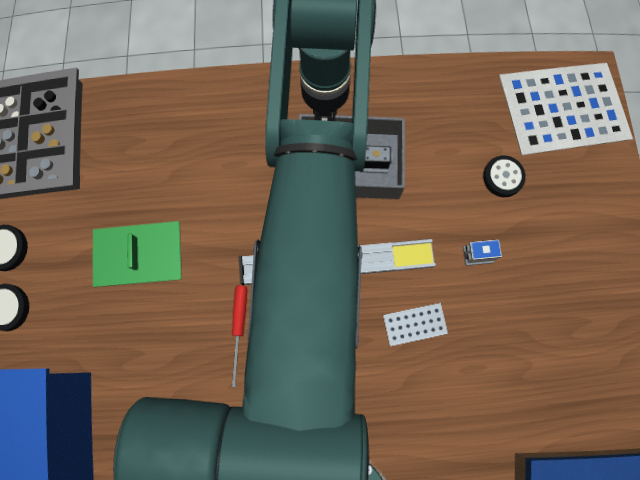

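apply_moves --increments '[-0.392,0,-0.211,-1.69,-0.392,0,-0.211,-1.69,-0.392,0,-0.211,-1.69,-0.392,0,-0.211,-1.69,-0.392,0,-0.211,-1.69,-0.392,0,-0.211,-1.69,-0.392,0,-0.211,-1.69,-0.392,0,-0.211,-1.69,-0.392,0,-0.211,-1.69,-0.392,0,-0.211,-1.69,-0.392,0,-0.211,-1.69,-0.392,0,-0.211,-1.69]'

```text
time_s: 30.42
tcp_pos: [522.3, 383.2, 200.2]
ee_rot: [-1.573, -0.007, 0.015]
wrist_force: [-0.2, -1.1, 0.3]
opening: 58.7
```

```bash
python3 -c "
from h import *
snap('wrist','w18')
print(onz('top',130,251,40))
plan([521,385,205],91.1)
for r in ctrl.place_of('wrist','divider_grip')[:3]:
    v,u=r['pixel'];print(r['score'],u,v,onz('wrist',u,v,28))
"
```

```text
[517.57404016 380.40975495  40.        ]
tcp [522.3 383.3 200.4] az 90.8 q6 -1.04 F [0.6 0.1 0.8] op 58.5 t 30.475
PLAN [-0.0013, -0.0046, 0.0017] roll -0.0047
0.87 326.8 222.5 [518.84042393 387.10960852  28.        ]
```

View pics/w18.png

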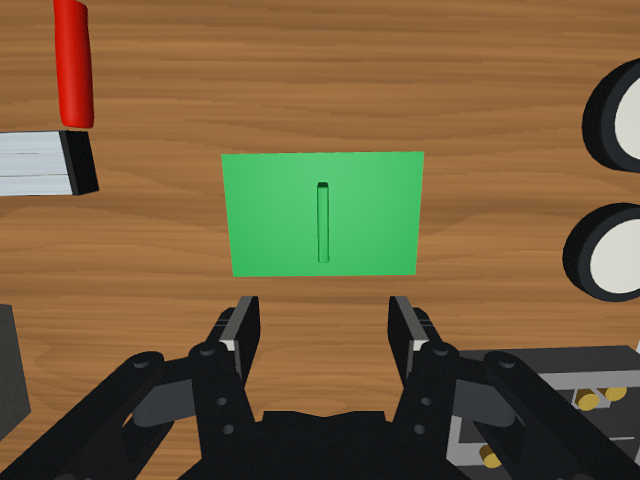

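```bash
python3 -c "
from h import *
print('rib',onz('wrist',322.5,187,40),onz('wrist',323,259,40))
P=np.array([onz('wrist',u,v,4) for u,v in [(222,154),(424,152),(416,275),(233,276)]]);print(P,P.mean(0))
a=P[1]-P[0];print(np.degrees(np.arctan2(-a[0],a[1])))
a=P[2]-P[3];print(np.degrees(np.arctan2(-a[0],a[1])))
p=[519,382.5,40];plan(p,91.1)
"
```

```text
rib [484.72328531 382.71412283  40.        ] [550.18710087 384.12450692  40.        ]
[[460.1966581  287.93306239   4.        ]
 [455.45977909 477.06217733   4.        ]
 [579.44063954 481.40132759   4.        ]
 [583.64840489 290.50978336   4.        ]] [519.6863704  384.22658767   4.        ]
1.4347153640610055
1.2627492819688375
tcp [522.3 383.4 200.6] az 90.8 q6 -1.04 F [0.2 0.2 0.7] op 58.5 t 30.525
PLAN [-0.0025, 0.1606, -0.0004] roll -0.0044
```

apply_moves --increments '[-0.003,0,0,-0.008,-0.003,0.05,0,-0.008,-0.003,0.1,0,-0.008,-0.003,0.14,0,-0.008,-0.003,0.16,0,-0.008,-0.003,0.17,0,-0.008,-0.003,0.175,0,-0.008,-0.003,0.177,0,-0.008,-0.003,0.177,0,-0.008]'

```text
time_s: 31.65
tcp_pos: [519.1, 383.3, 24.9]
ee_rot: [-1.572, -0.016, 0.02]
wrist_force: [0.5, 0.5, 0.6]
opening: 58.5
```

```bash
python3 -c "
from h import *
snap('wrist','w19')
p=[518.5,383.5,23];plan(p,91.3)
"
```

```text
tcp [519.  383.3  24.8] az 91.3 q6 -1.05 F [ 0.7 -0.1  0.2] op 58.4 t 31.7
PLAN [-0.0005, 0.0018, 0.0002] roll 0.0001
```

View pics/w19.png

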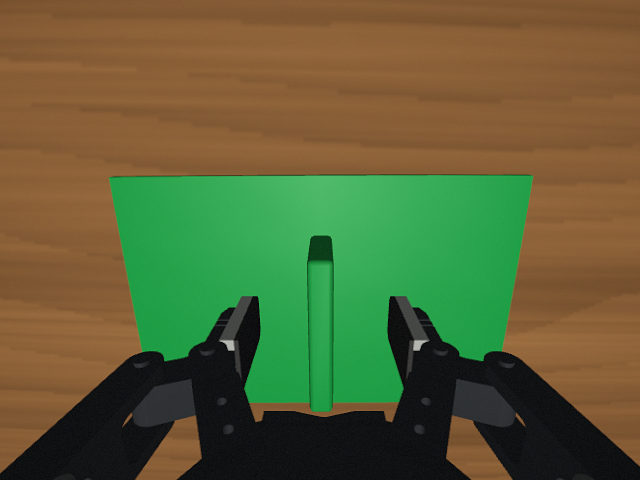

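apply_moves --increments '[0,0,0,0,0,0,0,0,0,0,0,0,0,0,0,0,0,0,0,0,0,0,0,0,0,0,0,0,0,0,0,0]' --gripper 255 --squeeze 70

```text
time_s: 32.7
tcp_pos: [519.3, 383.4, 25.2]
ee_rot: [-1.572, -0.016, 0.02]
wrist_force: [0.9, 0.8, 4.3]
opening: 8.4
```

```bash
python3 -c "
from h import *
plan([687.5,-78,165],84.2)
"
```

```text
tcp [519.3 383.4  25.2] az 91.3 q6 -1.05 F [0.9 0.8 4.3] op 8.4 t 32.7
PLAN [0.1573, -0.1398, -0.4652] roll 0.124
```

apply_moves --increments '[0,-0.02,0,0,0,-0.06,0,0,0,-0.1,0,0,0,-0.135,0,0,0,-0.14,0,0,0.012,-0.14,-0.035,0.01,0.025,-0.14,-0.08,0.03,0.04,-0.14,-0.12,0.04,0.055,-0.14,-0.16,0.05,0.068,-0.14,-0.2,0.06,0.068,-0.14,-0.2,0.06]'

```text
time_s: 34.08
tcp_pos: [592.1, 181.9, 162.8]
ee_rot: [-1.573, 0.038, -0.028]
wrist_force: [-0.6, 0.6, -1.9]
opening: 8.4
```

```bash
python3 -c "
from h import *
snap('wrist','w20')
plan([687.5,-78,165],84.2)
"
```

```text
tcp [591.6 183.7 163. ] az 87.7 q6 -1.32 F [-0.4 -0.5 -1.9] op 8.9 t 34.125
PLAN [0.1062, -0.0023, -0.2576] roll 0.0614
```

View pics/w20.png

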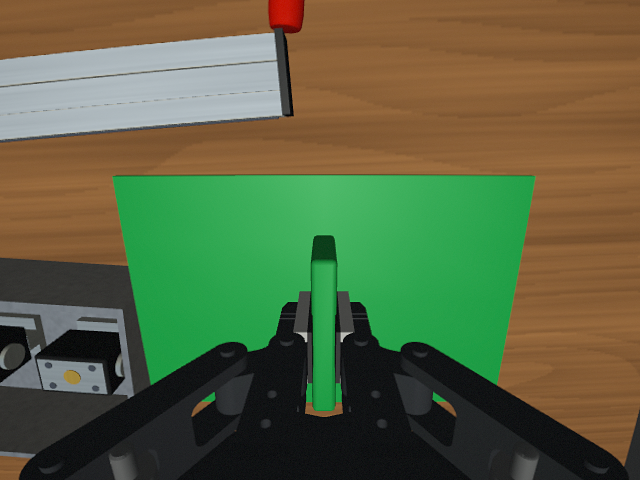

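apply_moves --increments '[0.018,0,-0.043,0.01,0.036,0,-0.086,0.02,0.054,0,-0.13,0.03,0.072,0,-0.172,0.045,0.09,0,-0.215,0.055,0.106,0,-0.256,0.061,0.106,0,-0.258,0.061,0.106,0,-0.258,0.061,0.106,0,-0.258,0.061,0.106,0,-0.258,0.061]'

```text
time_s: 35.38
tcp_pos: [687.1, -76.8, 162.9]
ee_rot: [-1.571, 0.083, -0.073]
wrist_force: [-0.1, -0.3, -1.2]
opening: 8.7
```

```bash
python3 -c "
from h import *
snap('wrist','w21');snap('scene','s21')
plan([687.5,-78,95],84.2)
"
```

```text
tcp [687.1 -77.3 163. ] az 84.3 q6 -1.66 F [-1.3 -0.4 -2.3] op 8.3 t 35.475
PLAN [0.0008, 0.068, -0.0005] roll 0.0016
```

View pics/w21.png

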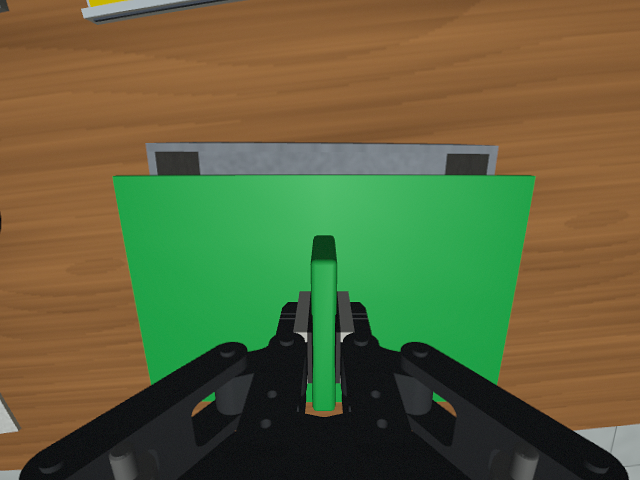

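View pics/s21.png

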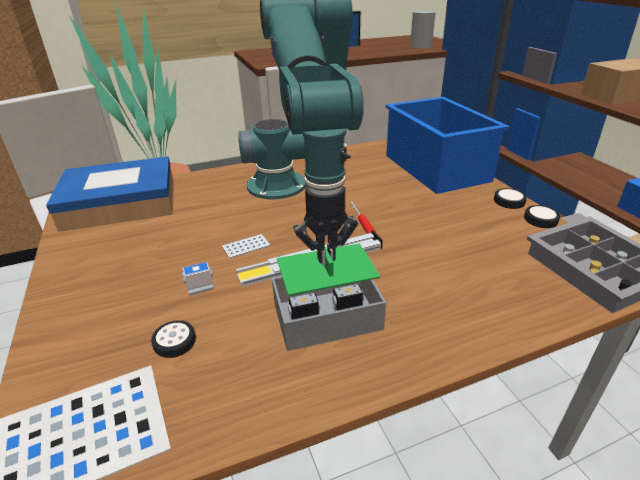

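```bash
python3 -c "
from h import *
c,s=np.cos(TA),np.sin(TA)
def L(p): p=p[:2]-TC; return np.round([p[0]*c+p[1]*s,-p[0]*s+p[1]*c],1)
for u,v in [(147,143),(497,146)]: print('rim',L(onz('wrist',u,v,80)))
for u,v in [(113,176),(535,176)]: print('sheet',L(onz('wrist',u,v,163-25.2+4)))
print(L(ctrl.observe()['tcp_pos']))
"
```

```text
rim [ -75.7 -106.5]
rim [-74.4 107.3]
sheet [-62.4 -92.9]
sheet [-62.8  95.9]
[-0.4  0.6]
```

apply_moves --increments '[0,0.015,-0.001,0,0,0.03,-0.001,0,0,0.045,-0.001,0,0,0.055,-0.001,0,0,0.063,-0.001,0,0,0.068,-0.001,0,0,0.07,-0.001,0,0,0.071,-0.001,0,0,0.071,-0.001,0]'

```text
time_s: 36.6
tcp_pos: [686.8, -78.4, 92.4]
ee_rot: [-1.571, 0.082, -0.074]
wrist_force: [-0.8, -0.2, -1.0]
opening: 8.4
```

```bash
python3 -c "
from h import *
snap('wrist','w22')
plan([687.5,-78,90.2],84.2)
"
```

```text
tcp [686.9 -78.5  92.5] az 84.3 q6 -1.67 F [ 0.2  0.2 -1.1] op 8.8 t 36.65
PLAN [0.0006, 0.0023, 0.0005] roll 0.0016
```

View pics/w22.png

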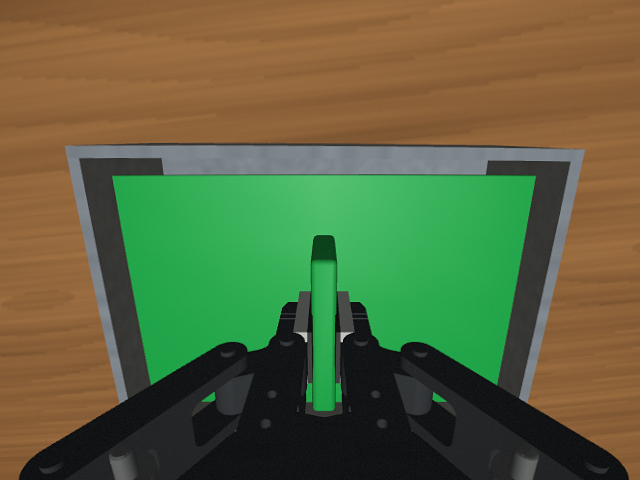

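apply_moves --increments '[0,0.001,0,0,0,0.002,0,0,0,0.003,0,0,0,0.003,0,0]'

```text
time_s: 37.15
tcp_pos: [687.0, -78.5, 90.2]
ee_rot: [-1.571, 0.082, -0.075]
wrist_force: [-0.6, 0.4, 1.7]
opening: 8.5
```

apply_moves --increments '[0,0,0,0,0,0,0,0,0,0,0,0,0,0,0,0,0,0,0,0,0,0,0,0,0,-0.03,0,0,0,-0.08,0,0,0,-0.13,0,0,0,-0.13,0,0]' --gripper 80 --squeeze 50

```text
time_s: 38.4
tcp_pos: [690.0, -78.7, 228.0]
ee_rot: [-1.573, 0.071, -0.085]
wrist_force: [-0.3, 0.2, 1.0]
opening: 58.7
```

```bash
python3 -c "
from h import *
snap('wrist','w23');snap('top','t23')
for r in ctrl.place_of('top','sensor1_mid')[:3]:
    v,u=r['pixel'];print(r['score'],u,v,onz('top',u,v,39))
plan([475,-330,205],1.35)
"
python3 -c "
import cv2
a=cv2.imread('pics/t23.png')[100:340,280:540];cv2.imwrite('pics/t23c.png',cv2.resize(a,None,fx=2.4,fy=2.4,interpolation=2))"
```

```text
tcp [687.2 -78.2 219.3] az 84.3 q6 -1.67 F [-0.6  0.1 -1.6] op 58.6 t 38.55
PLAN [-0.186, 0.0158, -0.2716] roll 1.4476
```

View pics/w23.png

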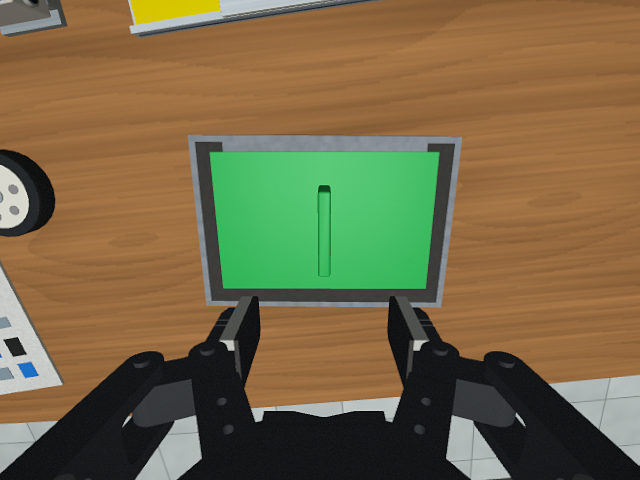

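View pics/t23c.png

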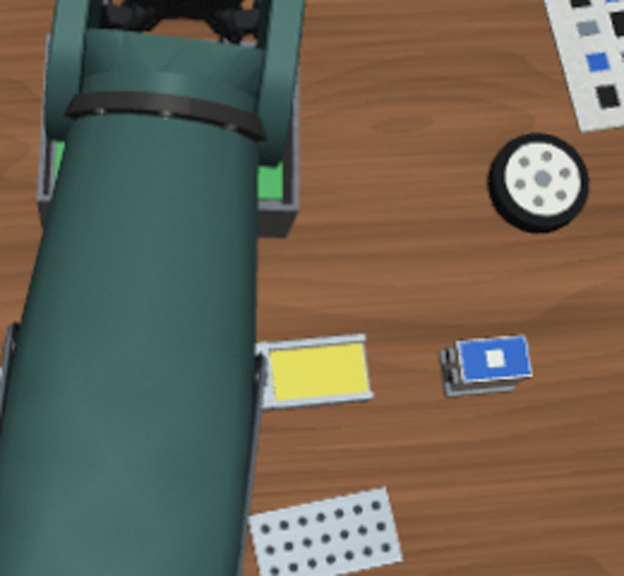

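apply_moves --increments '[-0.188,0,-0.271,1.447,-0.188,0,-0.271,1.447,-0.188,0,-0.271,1.447,-0.188,0,-0.271,1.447,-0.188,0,-0.271,1.447,-0.188,0,-0.271,1.447,-0.188,0,-0.271,1.447,-0.188,0,-0.271,1.447,-0.188,0,-0.271,1.447,-0.188,0,-0.271,1.447,-0.188,0,-0.271,1.447]'

```text
time_s: 39.92
tcp_pos: [473.2, -329.0, 220.3]
ee_rot: [-1.227, 1.195, -1.188]
wrist_force: [0.5, 0.5, 0.2]
opening: 58.8
```

```bash
python3 -c "
from h import *
snap('wrist','w24')
for r in ctrl.place_of('wrist','sensor1_mid')[:3]:
    v,u=r['pixel'];print(r['score'],u,v,onz('wrist',u,v,39))
plan([471,-330,38],1.35)
"
```

```text
0.96 323.0 225.0 [ 470.63327981 -331.61079521   39.        ]
tcp [ 473.2 -329.1  220.7] az 1.4 q6 -0.73 F [ 0.2 -0.3  0.4] op 58.8 t 40.025
PLAN [0.0007, 0.1827, -0.0011] roll 0.0015
```

View pics/w24.png

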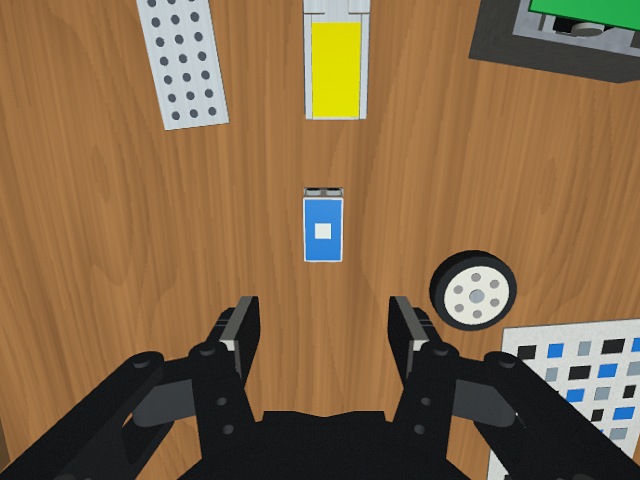

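apply_moves --increments '[0.001,0.05,-0.001,0,0.001,0.1,-0.001,0,0.001,0.14,-0.001,0,0.001,0.165,-0.001,0,0.001,0.176,-0.001,0,0.001,0.182,-0.001,0,0.001,0.182,-0.001,0,0.001,0.182,-0.001,0]'

```text
time_s: 41.02
tcp_pos: [471.9, -330.9, 40.1]
ee_rot: [-1.226, 1.192, -1.191]
wrist_force: [-0.2, -0.4, 0.9]
opening: 58.8
```

```bash
python3 -c "
from h import *
snap('wrist','w25')
plan([471.3,-330,37.5],1.35)
"
```

```text
tcp [ 471.8 -330.8   40. ] az 1.4 q6 -0.73 F [-0.2 -0.6 -0.2] op 58.4 t 41.075
PLAN [-0.0009, 0.0025, -0.0005] roll 0.0016
```

View pics/w25.png

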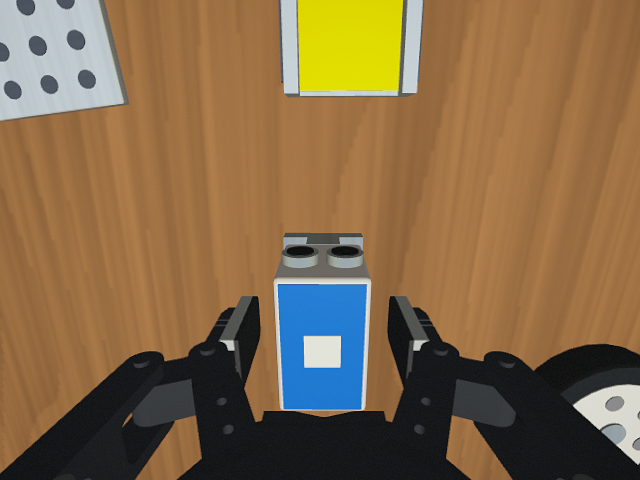

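apply_moves --increments '[0,0.002,0,0,0,0.002,0,0,0,0.002,0,0,0,0.002,0,0,0,0.002,0,0,0,0.002,0,0,0,0.002,0,0]' --gripper 255

```text
time_s: 41.95
tcp_pos: [472.2, -331.2, 38.8]
ee_rot: [-1.226, 1.191, -1.192]
wrist_force: [-1.0, 0.4, 4.9]
opening: 35.3
```

```bash
python3 -c "
from h import *
p=tray(0,-50);print(p)
plan([p[0],p[1],200],-5.8)
"
```

```text
[ 682.44718514 -127.74403544]
tcp [ 472.2 -331.2   38.8] az 1.4 q6 -0.73 F [-1.   0.4  4.9] op 35.3 t 41.95
PLAN [-0.1976, -0.1627, 0.2147] roll 0.1264
```

apply_moves --increments '[0,-0.03,0,0,0,-0.08,0,0,0,-0.13,0,0,0,-0.16,0,0,-0.04,-0.163,0.04,0.03,-0.08,-0.163,0.085,0.06,-0.12,-0.163,0.13,0.09,-0.16,-0.163,0.175,0.11,-0.198,-0.163,0.215,0.126,-0.198,-0.163,0.215,0.126,-0.198,-0.163,0.215,0.126,-0.198,-0.163,0.215,0.126]'

```text
time_s: 43.45
tcp_pos: [681.8, -128.5, 199.9]
ee_rot: [-1.165, 1.286, -1.285]
wrist_force: [-0.2, -0.4, -1.7]
opening: 35.5
```

```bash
python3 -c "
from h import *
snap('wrist','w26')
p=tray(0,-50);print(p)
plan([p[0],p[1],109.5],-5.8)
"
```

```text
[ 682.44718514 -127.74403544]
tcp [ 681.8 -128.6  200.3] az -5.9 q6 -0.16 F [-0.6 -0.4 -1. ] op 35.1 t 43.5
PLAN [-0.0013, 0.0908, 0.0008] roll -0.0015
```

View pics/w26.png

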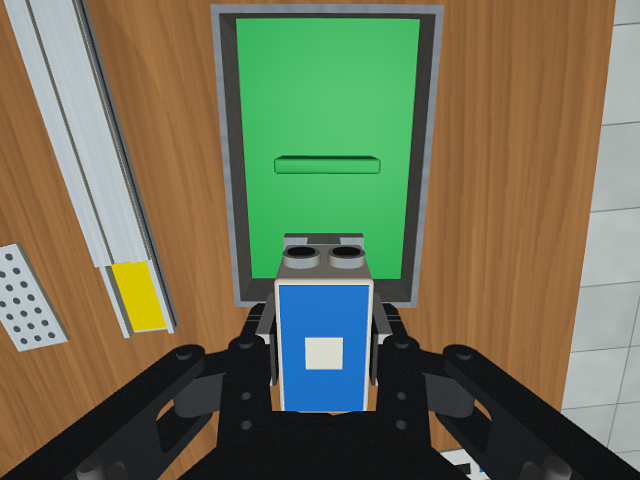

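apply_moves --increments '[-0.001,0.02,0.001,0,-0.001,0.045,0.001,0,-0.001,0.065,0.001,0,-0.001,0.08,0.001,0,-0.001,0.087,0.001,0,-0.001,0.09,0.001,0,-0.001,0.091,0.001,0,-0.001,0.091,0.001,0]'

```text
time_s: 44.5
tcp_pos: [683.1, -128.1, 110.2]
ee_rot: [-1.164, 1.284, -1.287]
wrist_force: [0.2, 0.8, -0.7]
opening: 35.3
```

```bash
python3 -c "
from h import *
snap('wrist','w27')
p=tray(0,-50);print(p)
plan([p[0],p[1],107.8],-5.8)
"
```

```text
[ 682.44718514 -127.74403544]
tcp [ 683.  -128.1  110.2] az -5.9 q6 -0.16 F [ 0.  -0.6 -1.2] op 35.5 t 44.55
PLAN [-0.0003, 0.0024, -0.0006] roll -0.0015
```

View pics/w27.png

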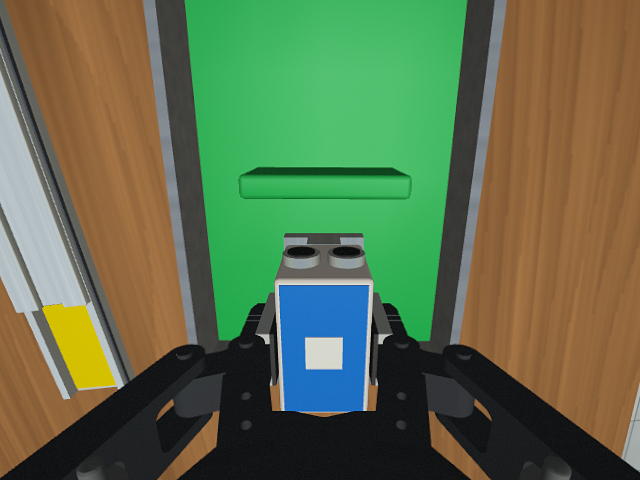

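apply_moves --increments '[0,0.001,0,0,0,0.002,0,0,0,0.003,0,0,0,0.003,0,0]'

```text
time_s: 45.05
tcp_pos: [683.2, -128.2, 107.8]
ee_rot: [-1.163, 1.284, -1.287]
wrist_force: [-1.3, -0.2, 1.2]
opening: 35.5
```

apply_moves --increments '[0,0,0,0,0,0,0,0,0,0,0,0,0,0,0,0,0,0,0,0,0,0,0,0,0,-0.03,0,0,0,-0.08,0,0,0,-0.13,0,0,0,-0.13,0,0]' --gripper 80

```text
time_s: 46.3
tcp_pos: [685.5, -128.1, 245.5]
ee_rot: [-1.156, 1.272, -1.295]
wrist_force: [0.4, 1.1, 0.9]
opening: 58.5
```

```bash
python3 -c "
from h import *
snap('wrist','w28');snap('scene','s28');plan([0,0,0])
"
```

```text
tcp [ 683.6 -127.7  238.8] az -5.9 q6 -0.16 F [-0.2 -0.2 -0.3] op 58.6 t 46.4
PLAN [-0.0581, 0.2379, -0.6933] roll 0.0
```

View pics/w28.png

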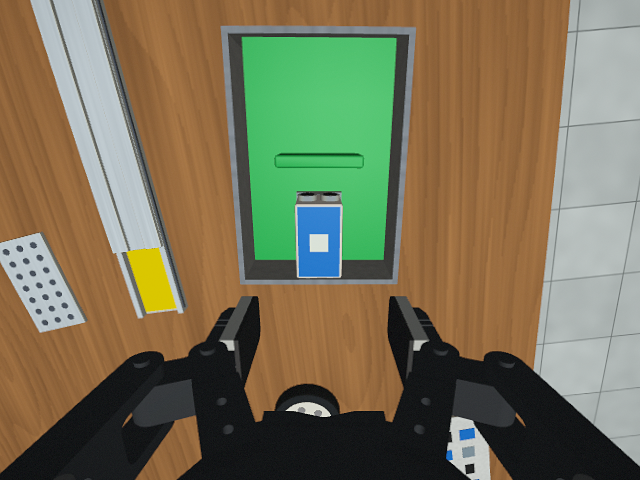

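View pics/s28.png

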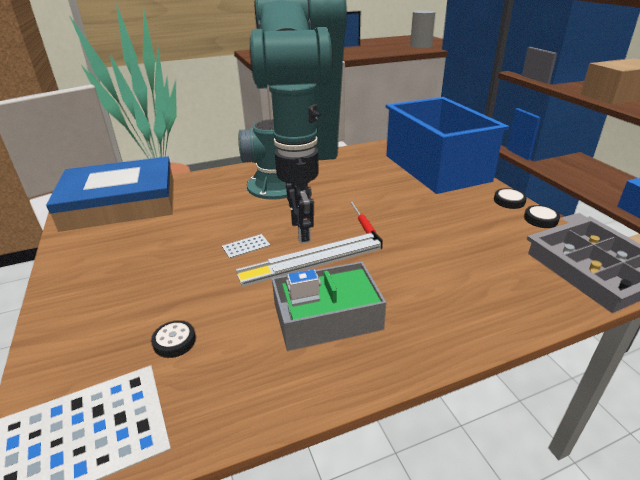

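apply_moves --increments '[0,-0.02,-0.05,0,0,-0.02,-0.1,0,0,-0.02,-0.15,0,0,-0.02,-0.2,0,0,-0.02,-0.25,0,0,-0.02,-0.25,0,0,-0.02,-0.25,0,0,-0.02,-0.25,0]'

```text
time_s: 47.4
tcp_pos: [435.8, -102.1, 257.9]
ee_rot: [-1.163, 1.283, -1.287]
wrist_force: [-0.1, -0.0, 0.4]
opening: 58.4
```

```bash
python3 -c "
from h import *
snap('top','t29')
for q in('sensor1','sensor2','motor1'): print(q,[(r['score'],r['rect']) for r in ctrl.look_for('top',q)])
"
```

```text
sensor1 [(0.73, [362.4, 132.2, 30.0, 29.3])]
sensor2 [(0.73, [362.4, 132.2, 30.0, 29.3])]
motor1 []
```

View pics/t29.png

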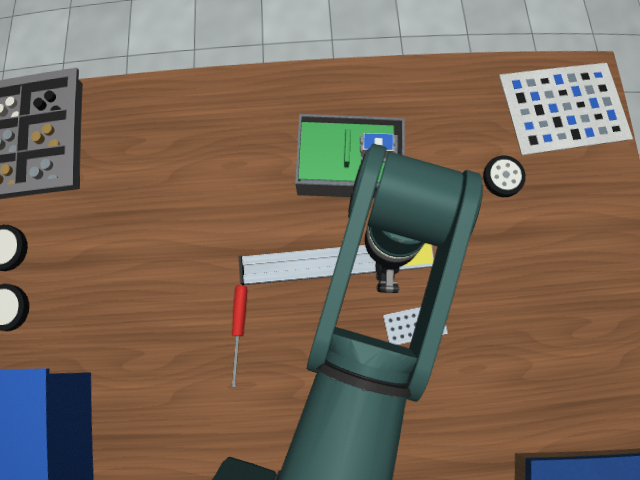

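Everything is in place: the divider lies flat in the tray and the sensor stands on it at about pixel (377,143). The rail is empty, and the wheel, screwdriver and plate haven't moved. I'm handing the job in.

```bash
python3 -c "
from cell import ctrl
print(ctrl.finish_job())"
```

```text
the job is handed in; nothing more can be done
None
```

The rail is cleared and the tray is packed in the order asked; I handed the job in at about 47.5 s. Only one sensor was present, and it stood in front of the motors, so it waited upright on the table. Each module was slid to the open end and lifted out there. Then:

- **Motors:** both went on the tray floor, centred near y = -50 and +50 mm.
- **Divider:** it went flat on top of the motors, inside the tray walls.
- **Sensor:** it stands on the divider at the -y end, beside the rib.

**Last checks:** the wrist, scene and top pictures show the motors upright before they were covered, the divider flat, and the sensor upright. They also show the rail empty and the wheel, screwdriver and plate where they were. I saw no object knocked aside and no slackened grip. The wrist-force readings at the end of each move stayed below about 6 N.

**Disagreements:**
- **Position estimates:** the top and wrist cameras differed by 3 to 5 mm in y, so I re-measured the tray before the first placing.
- **Approach error:** I came down 11 mm off line over the first motor because a printout was rounded too coarsely. I corrected this before closing the grip, without touching anything.

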